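# Spin the winged cap off the reel stand

## Robot

A 7-joint arm with a two-finger parallel gripper is mounted at the origin on the work surface. World frame = base frame: x ahead of the robot, y to its left, z up, the work surface at z = 0. Lengths are in m, angles in rad, forces in N, time in s.
With the tool pointing down it reaches from about 0.425 to 0.875 m from the base axis. Payload 4.7 kg.
Tool frame: the origin (TCP) lies midway between the tips of the shut fingers; the grasp point (between the pads) lies 19 mm behind it (env.grasp_offset is the distance from the TCP to the grasp point, in m); z points along the fingers, y is the line along which they close (so a half turn about z gives the same grasp; the last joint's range is limited). The gripper opens to 87 mm and grips with 3 to 60 N. Pads are 19 mm wide; open, the fingers measure 117 mm over their backs; the gripper's body (75 mm by 190 mm) begins 51 mm behind the grasp point.
Start: joints at [-1.15, 0.321, -0.07, 1.45, 0.023, 1.371, -0.057], TCP at [0.257, 0.597, 0.223] pointing down, gripper open.
Joint ranges: [-2.86, 2.86], [-0.3, 2.09], [-1.38, 1.24], [0.06, 2.45], [-1.56, 4.7], [0.09, 2.05], [-2.69, 2.69]. Speed limits (rad/s): [2.57, 2.57, 3.14, 3.14, 3.14, 3.14, 3.14].

## Interface

Orientations are given as a 3x3 rotation matrix whose columns are the frame's x, y, z axes.
In Python, from plant import monitor, cams, env gives the robot as it stands.
- The arm moves only by the tool move_arm, never from a script. Its argument "deltas" is a list of rows, each an object with "offset": the shift along the tool's x, y, z in m, a list of three; "twist": the turn about the tool's z in degrees. A call has 1 to 12 rows; each row shifts and turns the commanded pose from where the row before left it, along the tool's axes as they then stand; what a row does not reach is not made up. A row lasts 1/10 s, in which the tool goes at most 50 mm and 8.59 degrees, less where a joint would pass 70% of its speed; a pose out of reach is approached as far as the arm can. A call is refused whole if a number of a shift passes 0.05 or a number of a turn 8.59, either way. A call with a gripper value outside its range is refused whole. "gripper" is the finger opening in m, from 0 to 0.087, set as the call begins (left out, the last holds). The fingers move at their own pace and stop on an object; "force" is the grip in N (left out, the last holds). Time passes only in rows, so rows that do not move let the fingers close. It gives the time, the measured TCP pose, the force, the opening and the grip force at its end, in the units of the state.
- monitor.sense(): the state, without advancing time (a new reading comes with each control period).
- cams.capture(name): name is "side" or "top"; returns (picture, depth): 400x640x3 uint8, red, green, blue; 400x640 float32, m along the optical axis (not along the pixel's ray), 0 where there is no reading.
- cams.calibration(name): a dict with "fx", "fy", "cx", "cy" (pixels), "distortion" ([k1, k2, p1, p2, k3] as OpenCV has them; the pictures are not rectified), "R" (3x3) and "t" (3): a world point X has camera coordinates R X + t. Camera axes: x right, y down, z forward; pixel columns grow to the right and rows downward; lengths in m; the calibration is good to about 2 mm. A picture is of the moment at which its call begins. calibration takes no time and is no camera call.
- env.job_done(): hands the job in; it is judged then, once.
The state is a dict: "clock": time; "joint_pos": joint angles; "joint_velocities": joint speeds; "effort": joint torques, N m; "tcp_pos": TCP position; "tcp_rot": TCP orientation; "ft_force": force on the tool from outside, world axes, zero at the start; "wrist_torque": the same for the moment, N m; "opening": opening from 0.0 (shut) to 1.0 (fully open); "grasp_force": force on a finger pad.
Only numpy, scipy, OpenCV 4.12 (cv2) and the standard library are available. Lean on these libraries where they do the work, as an engineer would, in place of code of your own. Each camera call takes 0.05 s, during which the arm holds its last target. There are 200 camera calls.

## Task

The thread reel on the bench stand is empty and I want to change it. Unscrew the red winged cap that holds it down: it spins easily if you push a wing round with a fingertip, anticlockwise seen from above, two full turns until the thread lets go; never pull or force it while it is still threaded. Then lift it off the spindle and set it down, the right way up and without dropping it, well inside the aluminium parts tray, leaving the reel on its stand and the tray and everything else on the bench where they are.

Things in the scene. Friction and masses are not known exactly. Their poses are not given: they have to be found in the camera images.
- stand: Reel stand bolted to the bench: round dark green iron foot, 124 mm in diameter, 14 mm high, grey felt pad on it, upright steel spindle in the middle. Origin at the centre of the foot's underside, z up the spindle.
- spindle_top (a point): Top end of the stand's spindle, on its axis, 120 mm above the bench (hidden in the cap at first). Below it the spindle has a right-hand thread, 25 mm in outside diameter, pitch 8 mm: turning the cap anticlockwise seen from above unscrews it and raises it 8 mm a turn.
- cap_mid (a point): Centre of the red winged cap (about 120 g): hub 40 mm in diameter and 40 mm high, closed on top, open below; the point is on its axis, 20 mm above its lower rim. z points up through the closed top, x along one wing, -x along the other. At the start the lower rim rests on the reel's top, the point 107 mm above the bench. The hub can be grasped from above with the fingers closing along y.
- wing_tip (a point): Outer end of the wing on the cap's +x side, half-way up the wing (4 mm above cap_mid's height), 52 mm from the cap's axis. There are two such wings in opposite directions, straight, upright, 10 mm thick (13 mm at the rounded ends), standing from 14 to 34 mm above the hub's lower rim. A fingertip pushing a wing sideways (under 8 N) turns the cap.
- cap_rim (a point): Centre of the cap's open lower rim (bore 27 mm). Threaded, the cap has 2 mm of play up and down, 1 mm sideways. After 2 turns it has risen 16 mm and is free, resting loosely on the thread's end; turning further does no harm. With the rim higher than spindle_top it is clear of the spindle. In the tray it rests on this rim, its wings above the tray's walls.
- reel: Empty pale wooden thread reel on the stand: 70 mm high, flanges 110 mm in diameter and 5 mm thick, 110 g, loose on the spindle and free to turn. Origin at the centre of its underside, 17 mm above the bench; its top is 87 mm above the bench.
- tray: The shallow aluminium parts tray lying on the bench, 170 mm (its x) by 150 mm (its y) and 14 mm high, walls and floor 5 mm thick, loose, 0.6 kg. Origin at the centre of its underside; inner floor 5 mm above the origin. The cap's wings, when it stands in the tray, clear the tray's rim.
- spool_brown: A full spool of brown thread standing on the bench, 60 mm in diameter, 70 mm high; origin at the centre of its underside. To be left alone.
- spool_navy: A full spool of navy thread standing on the bench, 60 mm in diameter, 70 mm high; origin at the centre of its underside. To be left alone.
- hammer: A hammer lying on the bench on the robot's right, handle along its -x. To be left alone.
- awl: An awl with a wooden handle, 148 mm long, lying on the bench along its x axis, 30 mm thick; origin at the handle's butt, on the bench. To be left alone.
There are look-alikes about, which are no part of the job. Of the things shaped like the part that bears cap_mid, the red one is meant.

How it is judged:
By the outcome, as a careful person would: the job done as asked, in the order asked, and still so for the second after the job is handed in, with the robot touching nothing.
It also fails if it takes over 67 s, if anything falls off the work surface, if the arm or the gripper's body presses on something with over 40 N, if the wrist force passes 120 N, or if a joint passes its speed limit or range.

## Working session

There is one attempt and no reset: what is moved stays moved. The work goes in short steps, Python scripts to look and compute and a tool call to move; the robot and the scene stay as the last step left them, time stands still between calls to the robot, and variables do not carry over. Pictures are saved under pics/ and viewed, at most 10 in all, crops included, and the job is handed in when it is done.

Besides the shell and the picture viewer there is one more tool, called after "Request:" as name(argument=value, ...), one argument or row to a line, values as JSON. move_arm: Moves the arm, as the interface text tells. Its arguments: {"type":"object","properties":{"deltas":{"type":"array"},"gripper":{"type":"number"},"force":{"type":"number"}},"required":["deltas"]}

```bash
mkdir -p pics; ls; cat > h.py <<'E'
import numpy as np, cv2
from plant import monitor, cams, env
def shot(n,f):
    p,d=cams.capture(n); cv2.imwrite(f'pics/{f}.png',p[:,:,::-1]); np.save(f'pics/{f}.npy',d); return p,d
def K(c): return np.array([[c['fx'],0,c['cx']],[0,c['fy'],c['cy']],[0,0,1.]])
def ray(n,uv):
    c=cams.calibration(n); R=np.array(c['R']);t=np.array(c['t'])
    q=cv2.undistortPoints(np.array(uv,float).reshape(-1,1,2),K(c),np.array(c['distortion'])).reshape(-1,2)
    return -R.T@t, np.c_[q,np.ones(len(q))]@R
def plane(n,uv,z):
    o,d=ray(n,uv); return o+d*((z-o[2])/d[:,2])[:,None]
def depthpts(n,uv,dm):
    o,d=ray(n,uv); uv=np.array(uv,int).reshape(-1,2); return o+d*dm[uv[:,1],uv[:,0]][:,None]
E
python3 - <<'E'
from h import *
shot('top','t0');shot('side','s0')
for n in('top','side'):
    c=cams.calibration(n);print(n,c['fx'],-np.array(c['R']).T@c['t'],np.round(c['R'],2).tolist())
print({k:np.round(v,3).tolist() for k,v in monitor.sense().items()}, env.grasp_offset)
E
```

```text
pics
top 486.23749008674184 [ 0.40634524 -0.03964805  1.23997937] [[-0.03, -1.0, -0.0], [-0.99, 0.03, -0.14], [0.14, -0.0, -0.99]]
side 396.5437705008005 [ 0.07031999 -0.58160633  0.83909256] [[0.76, -0.65, -0.01], [-0.47, -0.55, -0.69], [0.44, 0.53, -0.73]]
{'clock': 0.1, 'joint_pos': [-1.15, 0.322, -0.07, 1.452, 0.023, 1.371, -0.057], 'joint_velocities': [0.0, -0.001, 0.002, -0.004, 0.001, 0.001, 0.0], 'effort': [0.0, -49.257, -0.406, -31.34, -0.064, 0.039, 0.0], 'tcp_pos': [0.257, 0.596, 0.222], 'tcp_rot': [[-0.918, 0.396, -0.001], [0.396, 0.918, -0.002], [-0.0, -0.002, -1.0]], 'ft_force': [-0.406, -0.152, -0.449], 'wrist_torque': [0.006, -0.007, -0.016], 'grasp_force': 0.0, 'opening': 1.005} 0.0187
```

View pics/t0.png

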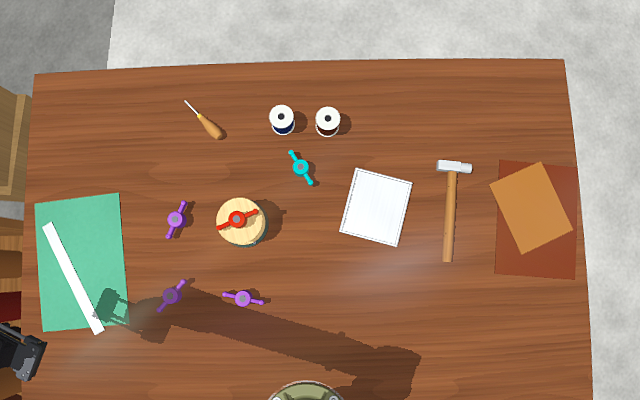

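View pics/s0.png

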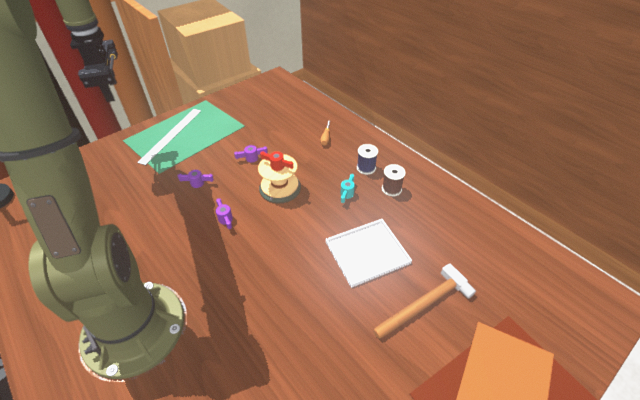

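The top view shows the red winged cap on the pale reel at (237,219). The tray is at (376,207), and the navy and brown spools are at (282,119) and (327,121). There are four look-alikes: purple at (176,219), (172,295) and (243,298), and cyan at (300,166). Only the one at (237,219) is red and sits on the reel, so that is the target. Next I'll measure it and check it in a crop.

```bash
python3 - <<'E'
from h import *
for n,f in(('top','t0'),('side','s0')):
    im=cv2.imread(f'pics/{f}.png').astype(int);b,g,r=im[...,0],im[...,1],im[...,2]
    m=((r>130)&(g<70)&(b<60)).astype(np.uint8)
    if n=='top': m[:,:200]=0;m[:,290:]=0;m[:180]=0;m[260:]=0
    else: m[:,:250]=0;m[:,300:]=0;m[:140]=0;m[190:]=0
    ys,xs=np.nonzero(m);uv=np.c_[xs,ys];print(n,len(uv),uv.mean(0),uv.min(0),uv.max(0))
    D=np.load(f'pics/{f}.npy');P=depthpts(n,uv,D);print('z pct',np.percentile(P[:,2],[5,50,90,98]))
    hi=P[P[:,2]>.118]; print('hub top',len(hi),hi.mean(0),(hi[:,:2].min(0)+hi[:,:2].max(0))/2)
    if n=='top':
        w=plane(n,uv,.121)
        c=(hi[:,:2].min(0)+hi[:,:2].max(0))/2
        v=P[:,:2]-c; far=v[np.hypot(*v.T)>.028]
        a=.5*np.angle(np.exp(2j*np.arctan2(far[:,1],far[:,0])).mean());print('wing angle',np.degrees(a),'len',np.hypot(*v.T).max())
    # tray
    m=((im.min(2)>190)).astype(np.uint8)
    cs,_=cv2.findContours(m,cv2.RETR_EXTERNAL,cv2.CHAIN_APPROX_NONE)
    for c in cs:
        x,y=c.reshape(-1,2).mean(0)
        if cv2.contourArea(c)>1500 and 320<x<420 and 150<y<290:
            q=plane(n,c.reshape(-1,2),.014)[:,:2].astype(np.float32);print('tray',n,cv2.minAreaRect(q))
# reel from side/top depth
im=cv2.imread('pics/t0.png').astype(int);D=np.load('pics/t0.npy')
yy,xx=np.mgrid[180:260,200:290];uv=np.c_[xx.ravel(),yy.ravel()];P=depthpts('top',uv,D)
k=(abs(P[:,2]-.087)<.006);q=P[k][:,:2].astype(np.float32);print('reel circ',k.sum(),cv2.minEnclosingCircle(q),P[k][:,2].mean())
cv2.imwrite('pics/crop.png',cv2.resize(im[170:270,180:300].astype(np.uint8),None,fx=5,fy=5,interpolation=cv2.INTER_CUBIC))
yy,xx=np.mgrid[90:200,255:350];uv=np.c_[xx.ravel(),yy.ravel()];P=depthpts('top',uv,D);k=P[:,2]>.06
print('spools z',P[k].min(0),P[k].max(0))
E
```

```text
top 271 [237.         218.94833948] [216 209] [257 229]
z pct [0.11755637 0.12545355 0.13014974 0.13196165]
hub top 255 [0.51056271 0.14243586 0.13394939] [0.47006512 0.0764314 ]
wing angle 56.51177795564656 len 0.1324185171256665
tray top ((0.5442284345626831, -0.19148187339305878), (0.15079788863658905, 0.16994674503803253), 73.46957397460938)
side 46 [277.67391304 163.19565217] [262 155] [291 169]
z pct [0.09546791 0.11217571 0.12043644 0.12210017]
hub top 10 [0.49828371 0.13855783 0.12060089] [0.5035718  0.15277403]
tray side ((0.5413678288459778, -0.19484423100948334), (0.15757083892822266, 0.17430123686790466), 73.52584075927734)
reel circ 1248 ((0.5109893083572388, 0.14478348195552826), 0.055579815059900284) 0.08784499799134844
spools z [ 0.40634524 -0.1034757   0.06010769] [0.8011882  0.07139367 1.23997937]
```

View pics/crop.png

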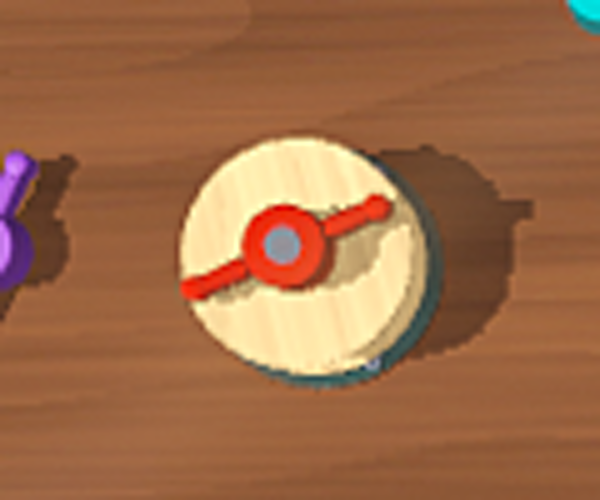

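The crop shows the red cap seated on the reel. Its hub is at about (237,219) with wing tips at (256.6,211.2) and (218.6,228), and the purple one lies on the bench. The red cap is confirmed as the target.

```bash
python3 - <<'E'
from h import *
a=plane('top',[[256.6,211.2],[218.6,228]],.121)[:,:2]; print(a,a.mean(0),np.degrees(np.arctan2(*(a[0]-a[1])[::-1])),np.hypot(*(a[0]-a[1])))
print('hub',plane('top',[[180+284/5,170+245/5]],.127))
for p,z in(((282,110),.07),((327,113),.07),((300,166),.03),((176,219),.03),((243,298),.03)): print(p,plane('top',[p],z)[0])
E
```

```text
[[0.52847357 0.09783988]
 [0.49157392 0.1866573 ]] [0.51002375 0.14224859] -67.43930987351763 0.09617753832137549
hub [[0.51090227 0.14310193 0.127     ]]
(282, 110) [0.78681291 0.03864383 0.07      ]
(327, 113) [ 0.77588417 -0.07367426  0.07      ]
(300, 166) [ 0.65074499 -0.00224877  0.03      ]
(176, 219) [0.52364582 0.31389729 0.03      ]
(243, 298) [0.32435767 0.14539406 0.03      ]
```

Request:
move_arm(
  deltas=[
    {"offset": [0,0,0],"twist": -8.5},
    {"offset": [0,0,0],"twist": -8.5},
    {"offset": [0,0,0],"twist": -6.3},
    {"offset": [-0.028,-0.04,0],"twist": 0},
    {"offset": [-0.028,-0.04,0],"twist": 0},
    {"offset": [-0.028,-0.04,0],"twist": 0},
    {"offset": [-0.028,-0.04,0],"twist": 0},
    {"offset": [-0.028,-0.04,0],"twist": 0},
    {"offset": [-0.028,-0.04,0],"twist": 0},
    {"offset": [-0.028,-0.04,0],"twist": 0},
    {"offset": [-0.028,-0.04,0],"twist": 0},
    {"offset": [-0.028,-0.04,0],"twist": 0},
  ],
  gripper=0,
  force=20,
)

```text
clock: 1.3
tcp_pos: [0.5098, 0.2351, 0.2223]
tcp_rot: [[-1.0, -0.0, -0.0], [-0.0, 1.0, 0.0], [0.0, 0.0, -1.0]]
ft_force: [1.0, -0.2, -0.3]
opening: 0.034
grasp_force: 0.0
```

Request:
move_arm(
  deltas=[
    {"offset": [-0.0165,-0.0315,0],"twist": 0},
    {"offset": [-0.0165,-0.0305,0],"twist": 0},
    {"offset": [0,0,0.04],"twist": 0},
    {"offset": [0,0,0.04],"twist": 0},
    {"offset": [0,0,0.034],"twist": 0},
    {"offset": [0,0,0],"twist": 0},
  ],
)

```text
clock: 1.9
tcp_pos: [0.538, 0.1734, 0.1032]
tcp_rot: [[-1.0, 0.0, -0.01], [0.0, 1.0, -0.004], [0.01, -0.004, -1.0]]
ft_force: [-0.5, -1.2, 0.1]
opening: 0.005
grasp_force: 0.0
```

```bash
python3 - <<'E'
from h import *
p,d=shot('top','t1'); im=cv2.imread('pics/t1.png')[160:280,180:300]
cv2.imwrite('pics/t1c.png',cv2.resize(im,None,fx=5,fy=5,interpolation=cv2.INTER_CUBIC))
print(monitor.sense()['tcp_pos'],monitor.sense()['ft_force'])
a=np.radians(45+15*np.arange(13));q=.044*np.c_[-np.cos(a),np.sin(a)]
print(np.round(np.diff(q,axis=0),4).tolist())
E
```

```text
[0.54014938 0.17418814 0.10635214] [ 0.64124907 -0.16651836 -0.30790533]
[[0.0091, 0.007], [0.0106, 0.0044], [0.0114, 0.0015], [0.0114, -0.0015], [0.0106, -0.0044], [0.0091, -0.007], [0.007, -0.0091], [0.0044, -0.0106], [0.0015, -0.0114], [-0.0015, -0.0114], [-0.0044, -0.0106], [-0.007, -0.0091]]
```

View pics/t1c.png

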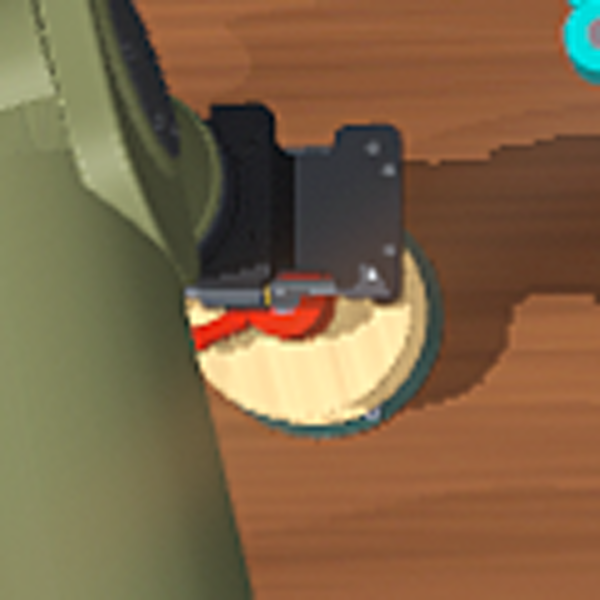

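The picture shows the gripper over the reel, behind the wing on its clockwise side, and the cap looks untouched. The force reads near zero. Next I'll start the push.

Request:
move_arm(
  deltas=[
    {"offset": [0.009,0.007,0],"twist": 0},
    {"offset": [0.0105,0.0045,0],"twist": 0},
    {"offset": [0.0115,0.0015,0],"twist": 0},
    {"offset": [0.0115,-0.0015,0],"twist": 0},
    {"offset": [0.0105,-0.0045,0],"twist": 0},
    {"offset": [0.009,-0.007,0],"twist": 0},
    {"offset": [0.007,-0.009,0],"twist": 0},
    {"offset": [0.0045,-0.0105,0],"twist": 0},
    {"offset": [0.0015,-0.0115,0],"twist": 0},
    {"offset": [-0.0015,-0.0115,0],"twist": 0},
    {"offset": [-0.0045,-0.0105,0],"twist": 0},
    {"offset": [-0.007,-0.009,0],"twist": 0},
  ],
)

```text
clock: 3.15
tcp_pos: [0.4808, 0.1118, 0.1086]
tcp_rot: [[-1.0, 0.001, 0.0], [0.001, 1.0, 0.0], [-0.0, 0.0, -1.0]]
ft_force: [0.1, 1.0, 0.2]
opening: 0.008
grasp_force: 0.2
```

Request:
move_arm(
  deltas=[
    {"offset": [-0.009,-0.007,0],"twist": 0},
    {"offset": [-0.0105,-0.0045,0],"twist": 0},
    {"offset": [-0.0115,-0.0015,0],"twist": 0},
    {"offset": [-0.0115,0.0015,0],"twist": 0},
    {"offset": [-0.0105,0.0045,0],"twist": 0},
    {"offset": [-0.009,0.007,0],"twist": 0},
    {"offset": [-0.007,0.009,0],"twist": 0},
    {"offset": [-0.0045,0.0105,0],"twist": 0},
    {"offset": [-0.0015,0.0115,0],"twist": 0},
    {"offset": [0.0015,0.0115,0],"twist": 0},
    {"offset": [0.0045,0.0105,0],"twist": 0},
    {"offset": [0.007,0.009,0],"twist": 0},
  ],
)

```text
clock: 4.35
tcp_pos: [0.5415, 0.176, 0.1085]
tcp_rot: [[-1.0, -0.001, -0.0], [-0.001, 1.0, -0.0], [0.0, -0.0, -1.0]]
ft_force: [0.2, -1.8, 0.8]
opening: 0.006
grasp_force: 0.3
```

```bash
python3 - <<'E'
from h import *
shot('top','t2');shot('side','s2')
a=cv2.imread('pics/t2.png')[160:280,180:300];b=cv2.imread('pics/s2.png')[120:240,220:340]
cv2.imwrite('pics/c2.png',cv2.resize(np.hstack([a,b]),None,fx=3.3,fy=3.3,interpolation=cv2.INTER_CUBIC))
E
```

```text
(no output)
```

View pics/c2.png

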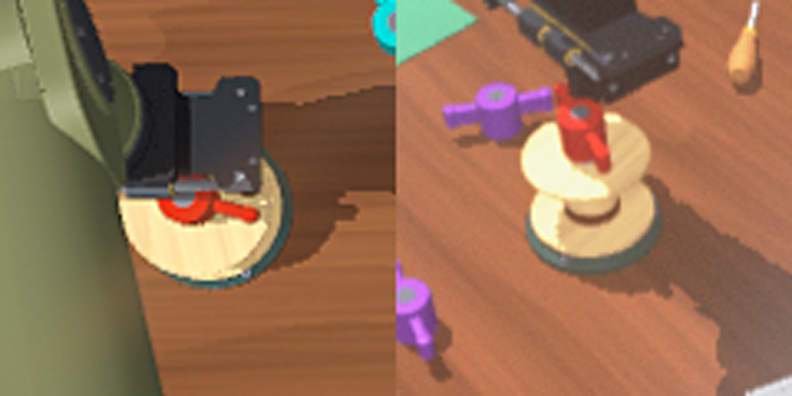

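The cap has turned about 327°: its wing now lies at about -100°, just ahead of the finger. The reel is still in place. I'll carry on for another 435°.

Request:
move_arm(
  deltas=[
    {"offset": [0.009,0.007,0],"twist": 0},
    {"offset": [0.0105,0.0045,0],"twist": 0},
    {"offset": [0.0115,0.0015,0],"twist": 0},
    {"offset": [0.0115,-0.0015,0],"twist": 0},
    {"offset": [0.0105,-0.0045,0],"twist": 0},
    {"offset": [0.009,-0.007,0],"twist": 0},
    {"offset": [0.007,-0.009,0],"twist": 0},
    {"offset": [0.0045,-0.0105,0],"twist": 0},
    {"offset": [0.0015,-0.0115,0],"twist": 0},
    {"offset": [-0.0015,-0.0115,0],"twist": 0},
    {"offset": [-0.0045,-0.0105,0],"twist": 0},
    {"offset": [-0.007,-0.009,0],"twist": 0},
  ],
)

```text
clock: 5.65
tcp_pos: [0.4807, 0.1118, 0.1086]
tcp_rot: [[-1.0, 0.001, 0.0], [0.001, 1.0, 0.0], [-0.0, 0.0, -1.0]]
ft_force: [0.0, -0.5, -0.5]
opening: 0.004
grasp_force: 0.2
```

Request:
move_arm(
  deltas=[
    {"offset": [-0.009,-0.007,0],"twist": 0},
    {"offset": [-0.0105,-0.0045,0],"twist": 0},
    {"offset": [-0.0115,-0.0015,0],"twist": 0},
    {"offset": [-0.0115,0.0015,0],"twist": 0},
    {"offset": [-0.0105,0.0045,0],"twist": 0},
    {"offset": [-0.009,0.007,0],"twist": 0},
    {"offset": [-0.007,0.009,0],"twist": 0},
    {"offset": [-0.0045,0.0105,0],"twist": 0},
    {"offset": [-0.0015,0.0115,0],"twist": 0},
    {"offset": [0.0015,0.0115,0],"twist": 0},
    {"offset": [0.0045,0.0105,0],"twist": 0},
    {"offset": [0.007,0.009,0],"twist": 0},
  ],
)

```text
clock: 6.85
tcp_pos: [0.5416, 0.1761, 0.1086]
tcp_rot: [[-1.0, -0.001, 0.0], [-0.001, 1.0, -0.0], [-0.0, -0.0, -1.0]]
ft_force: [0.9, -0.7, 0.2]
opening: 0.01
grasp_force: 0.4
```

Request:
move_arm(
  deltas=[
    {"offset": [0.009,0.007,0],"twist": 0},
    {"offset": [0.0105,0.0045,0],"twist": 0},
    {"offset": [0.0115,0.0015,0],"twist": 0},
    {"offset": [0.0115,-0.0015,0],"twist": 0},
    {"offset": [0.0105,-0.0045,0],"twist": 0},
    {"offset": [0,0,0],"twist": 0},
  ],
)

```text
clock: 7.45
tcp_pos: [0.4876, 0.1808, 0.1086]
tcp_rot: [[-1.0, 0.001, -0.001], [0.001, 1.0, -0.0], [0.001, -0.0, -1.0]]
ft_force: [-0.1, 0.1, 0.1]
opening: 0.002
grasp_force: 0.0
```

Request:
move_arm(
  deltas=[
    {"offset": [-0.012,0.008,0],"twist": 0},
    {"offset": [0,0,-0.045],"twist": 0},
    {"offset": [0,0,-0.045],"twist": 0},
    {"offset": [0,0.02,-0.03],"twist": 0},
    {"offset": [0.01,0.045,0],"twist": 0},
    {"offset": [0.01,0.045,0],"twist": 0},
    {"offset": [0.01,0.045,0],"twist": 0},
    {"offset": [0.01,0.045,0],"twist": 0},
    {"offset": [0.01,0.04,0],"twist": 0},
  ],
  gripper=0.087,
)

```text
clock: 8.35
tcp_pos: [0.4504, 0.4318, 0.2285]
tcp_rot: [[-1.0, 0.0, -0.0], [0.0, 1.0, 0.0], [0.0, 0.0, -1.0]]
ft_force: [0.8, 1.0, 1.1]
opening: 0.743
grasp_force: 0.0
```

```bash
python3 - <<'E'
from h import *
shot('top','t3');shot('side','s3')
a=cv2.imread('pics/t3.png')[160:280,180:300];b=cv2.imread('pics/s3.png')[120:240,220:340]
cv2.imwrite('pics/c3.png',cv2.resize(np.hstack([a,b]),None,fx=3.3,fy=3.3,interpolation=cv2.INTER_CUBIC))
im=cv2.imread('pics/t3.png').astype(int);D=np.load('pics/t3.npy')
m=(im[...,2]>130)&(im[...,1]<70)&(im[...,0]<60);m[:,:200]=0;m[:,290:]=0;m[:180]=0;m[260:]=0
ys,xs=np.nonzero(m);uv=np.c_[xs,ys];P=depthpts('top',uv,D)
print(len(uv),uv.min(0),uv.max(0),np.percentile(P[:,2],[5,50,90,98]))
q=plane('top',uv,.138)[:,:2];(r,c)=cv2.minAreaRect(q.astype(np.float32)),q.mean(0)
w,v=np.linalg.eigh(np.cov((q-c).T));print(r,c,np.degrees(np.arctan2(v[1,1],v[0,1])))
yy,xx=np.mgrid[180:260,200:290];uv=np.c_[xx.ravel(),yy.ravel()];P=depthpts('top',uv,D)
k=(abs(P[:,2]-.087)<.006);print('reel',cv2.minEnclosingCircle(P[k][:,:2].astype(np.float32)))
print(monitor.sense()['tcp_pos'])
E
```

```text
282 [224 201] [248 240] [0.13246998 0.1415023  0.14591793 0.14798401]
((0.5067673921585083, 0.1426388919353485), (0.038442693650722504, 0.09725797176361084), 77.78107452392578) [0.5060381  0.14255337] 150.551228993129
reel ((0.5115177035331726, 0.14471390843391418), 0.05547327175736427)
[0.44655227 0.43688678 0.22757557]
```

View pics/c3.png

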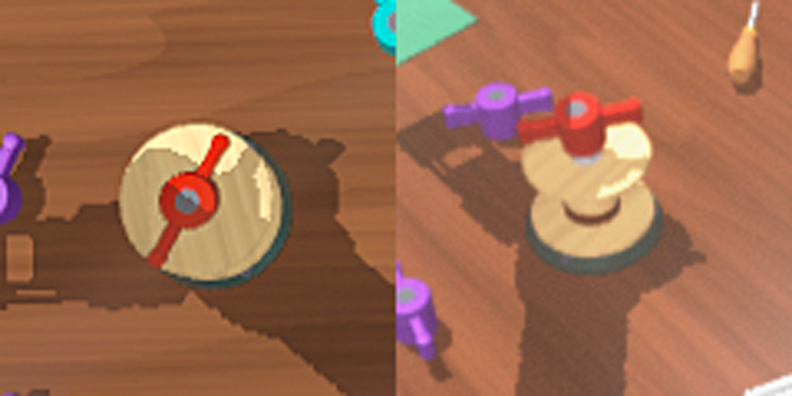

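The cap has risen 16 mm and is free: the white thread end shows below it. Its wings lie at about 151.5°, and the reel has not moved. I'll move above it and twist to align.

Request:
move_arm(
  deltas=[
    {"offset": [-0.0087,-0.041,0],"twist": 0},
    {"offset": [-0.0087,-0.041,0],"twist": 0},
    {"offset": [-0.0087,-0.041,0],"twist": 0},
    {"offset": [-0.0087,-0.041,0],"twist": 0},
    {"offset": [-0.0087,-0.041,0],"twist": 0},
    {"offset": [-0.0087,-0.041,0],"twist": 0},
    {"offset": [-0.0085,-0.04,0],"twist": 0},
    {"offset": [0,0,0],"twist": 7.1},
    {"offset": [0,0,0],"twist": 7.1},
    {"offset": [0,0,0],"twist": 7.1},
    {"offset": [0,0,0],"twist": 7.2},
    {"offset": [0,0,0],"twist": 0},
  ],
  gripper=0.087,
)

```text
clock: 9.65
tcp_pos: [0.5118, 0.143, 0.2285]
tcp_rot: [[-0.878, 0.479, -0.0], [0.479, 0.878, 0.0], [0.0, -0.0, -1.0]]
ft_force: [0.1, -0.0, 0.1]
opening: 0.997
grasp_force: 0.0
```

Request:
move_arm(
  deltas=[
    {"offset": [0,0,0.03],"twist": 0},
    {"offset": [0,0,0.03],"twist": 0},
    {"offset": [0,0,0.03],"twist": 0},
    {"offset": [0,0,0.015],"twist": 0},
    {"offset": [0,0,0.0085],"twist": 0},
    {"offset": [0,0,0],"twist": 0},
    {"offset": [0,0,0],"twist": 0},
  ],
)

```text
clock: 10.35
tcp_pos: [0.5125, 0.144, 0.1159]
tcp_rot: [[-0.879, 0.477, 0.001], [0.477, 0.879, 0.0], [-0.001, 0.001, -1.0]]
ft_force: [-0.2, 0.6, 0.1]
opening: 1.0
grasp_force: 0.0
```

Request:
move_arm(
  deltas=[
    {"offset": [0,0,0],"twist": 0},
    {"offset": [0,0,0],"twist": 0},
    {"offset": [0,0,0],"twist": 0},
    {"offset": [0,0,0],"twist": 0},
    {"offset": [0,0,0],"twist": 0},
    {"offset": [0,0,0],"twist": 0},
    {"offset": [0,0,0],"twist": 0},
    {"offset": [0,0,0],"twist": 0},
  ],
  gripper=0.03,
  force=15,
)

```text
clock: 11.15
tcp_pos: [0.5112, 0.1418, 0.1152]
tcp_rot: [[-0.878, 0.478, -0.002], [0.478, 0.878, -0.003], [0.001, -0.003, -1.0]]
ft_force: [-3.3, -4.5, 5.0]
opening: 0.463
grasp_force: 14.2
```

Request:
move_arm(
  deltas=[
    {"offset": [0,-0.0015,0],"twist": 0},
    {"offset": [0,0,-0.002],"twist": 0},
    {"offset": [0,0,-0.003],"twist": 0},
    {"offset": [0,0,0],"twist": 0},
  ],
)

```text
clock: 11.55
tcp_pos: [0.5114, 0.1432, 0.1204]
tcp_rot: [[-0.879, 0.477, 0.001], [0.477, 0.879, 0.001], [-0.0, 0.001, -1.0]]
ft_force: [0.0, 0.5, -1.5]
opening: 0.465
grasp_force: 14.2
```

Request:
move_arm(
  deltas=[
    {"offset": [0,0,-0.015],"twist": 0},
    {"offset": [0,0,-0.025],"twist": 0},
    {"offset": [0,0,-0.03],"twist": 0},
    {"offset": [0,0,-0.015],"twist": 0},
    {"offset": [-0.0094,-0.014,0],"twist": 0},
    {"offset": [-0.0188,-0.0279,0],"twist": 0},
    {"offset": [-0.0188,-0.0279,0],"twist": 0},
    {"offset": [-0.0188,-0.0279,0],"twist": 0},
    {"offset": [-0.0188,-0.0279,0],"twist": 0},
    {"offset": [-0.0188,-0.0279,0],"twist": 0},
    {"offset": [-0.0188,-0.0279,0],"twist": 0},
  ],
)

```text
clock: 12.65
tcp_pos: [0.5319, -0.0761, 0.2047]
tcp_rot: [[-0.879, 0.477, -0.0], [0.477, 0.879, 0.0], [0.0, 0.0, -1.0]]
ft_force: [-0.1, -0.4, -1.8]
opening: 0.46
grasp_force: 14.5
```

Request:
move_arm(
  deltas=[
    {"offset": [-0.0188,-0.0279,0],"twist": 0},
    {"offset": [-0.0188,-0.0279,0],"twist": 0},
    {"offset": [-0.0188,-0.0279,0],"twist": 0},
    {"offset": [-0.0094,-0.014,0],"twist": 0},
    {"offset": [0,0,0],"twist": 0},
    {"offset": [0,0,0],"twist": 0},
  ],
)

```text
clock: 13.25
tcp_pos: [0.5431, -0.1915, 0.2045]
tcp_rot: [[-0.879, 0.477, -0.001], [0.477, 0.879, 0.001], [0.001, 0.001, -1.0]]
ft_force: [-0.4, 0.2, -1.5]
opening: 0.459
grasp_force: 14.5
```

```bash
python3 - <<'E'
from h import *
shot('top','t4');shot('side','s4')
a=cv2.imread('pics/t4.png')[100:280,180:480];b=cv2.imread('pics/s4.png')[120:300,220:440]
cv2.imwrite('pics/c4.png',cv2.resize(np.hstack([a,b]),None,fx=1.5,fy=1.5,interpolation=cv2.INTER_CUBIC))
print(monitor.sense()['tcp_pos'],monitor.sense()['ft_force'])
E
```

```text
[ 0.54339232 -0.19037132  0.20469189] [-0.12221197  0.79412341 -1.09013912]
```

View pics/c4.png

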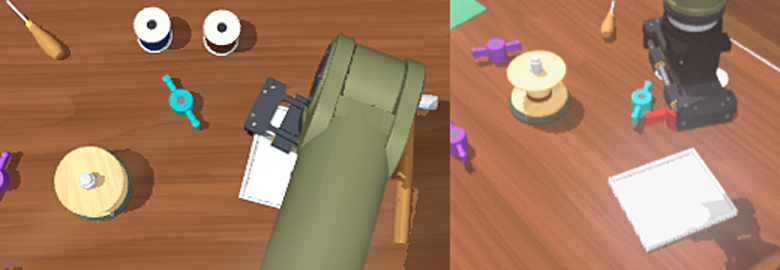

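The cap is held over the tray and the reel is still on its stand. Lowering now.

Request:
move_arm(
  deltas=[
    {"offset": [0,0,0.02],"twist": 0},
    {"offset": [0,0,0.035],"twist": 0},
    {"offset": [0,0,0.035],"twist": 0},
    {"offset": [0,0,0.035],"twist": 0},
    {"offset": [0,0,0.03],"twist": 0},
    {"offset": [0,0,0.015],"twist": 0},
    {"offset": [0,0,0.007],"twist": 0},
    {"offset": [0,0,0],"twist": 0},
    {"offset": [0,0,0],"twist": 0},
  ],
)

```text
clock: 14.25
tcp_pos: [0.5444, -0.1925, 0.0295]
tcp_rot: [[-0.879, 0.477, 0.003], [0.477, 0.879, -0.0], [-0.002, 0.001, -1.0]]
ft_force: [0.2, -0.6, -0.5]
opening: 0.459
grasp_force: 14.5
```

Request:
move_arm(
  deltas=[
    {"offset": [0,0,0.003],"twist": 0},
    {"offset": [0,0,0.002],"twist": 0},
    {"offset": [0,0,0.002],"twist": 0},
    {"offset": [0,0,0],"twist": 0},
  ],
)

```text
clock: 14.65
tcp_pos: [0.543, -0.1923, 0.0209]
tcp_rot: [[-0.879, 0.477, -0.0], [0.477, 0.879, 0.0], [0.0, 0.0, -1.0]]
ft_force: [-0.2, -0.7, -1.2]
opening: 0.459
grasp_force: 14.5
```

Request:
move_arm(
  deltas=[
    {"offset": [0,0,0.001],"twist": 0},
    {"offset": [0,0,0.001],"twist": 0},
    {"offset": [0,0,0.001],"twist": 0},
    {"offset": [0,0,0],"twist": 0},
    {"offset": [0,0,0],"twist": 0},
  ],
)

```text
clock: 15.15
tcp_pos: [0.5445, -0.1925, 0.0189]
tcp_rot: [[-0.879, 0.477, 0.003], [0.477, 0.879, -0.0], [-0.003, 0.001, -1.0]]
ft_force: [1.2, -0.2, 4.7]
opening: 0.449
grasp_force: 14.6
```

Contact with the tray floor, so I'll release and retreat.

Request:
move_arm(
  deltas=[
    {"offset": [0,0,0],"twist": 0},
    {"offset": [0,0,0],"twist": 0},
    {"offset": [0,0,0],"twist": 0},
    {"offset": [0,0,0],"twist": 0},
    {"offset": [0,0,0],"twist": 0},
    {"offset": [0,0,0],"twist": 0},
    {"offset": [0,0,-0.02],"twist": 0},
    {"offset": [0,0,-0.03],"twist": 0},
    {"offset": [0,0,-0.05],"twist": 0},
    {"offset": [0,0,-0.05],"twist": 0},
    {"offset": [0,0,-0.05],"twist": 0},
  ],
  gripper=0.08,
)

```text
clock: 16.25
tcp_pos: [0.5427, -0.1924, 0.22]
tcp_rot: [[-0.879, 0.478, -0.0], [0.478, 0.879, 0.0], [0.0, 0.0, -1.0]]
ft_force: [1.2, -0.8, -0.4]
opening: 0.92
grasp_force: 0.0
```

Request:
move_arm(
  deltas=[
    {"offset": [0.025,0.035,0],"twist": 0},
    {"offset": [0.025,0.035,0],"twist": 0},
    {"offset": [0.025,0.035,0],"twist": 0},
    {"offset": [0.025,0.035,0],"twist": 0},
    {"offset": [0.025,0.035,0],"twist": 0},
    {"offset": [0.025,0.035,0],"twist": 0},
    {"offset": [0.025,0.035,0],"twist": 0},
    {"offset": [0,0,0],"twist": 0},
    {"offset": [0,0,0],"twist": 0},
  ],
)

```text
clock: 17.15
tcp_pos: [0.506, 0.1073, 0.218]
tcp_rot: [[-0.88, 0.475, -0.0], [0.475, 0.88, -0.001], [-0.0, -0.0, -1.0]]
ft_force: [-0.2, -1.5, -0.2]
opening: 0.917
grasp_force: 0.0
```

```bash
python3 - <<'E'
from h import *
shot('top','t5');shot('side','s5')
a=cv2.imread('pics/t5.png')[100:280,260:480];b=cv2.imread('pics/s5.png')[120:300,220:440]
cv2.imwrite('pics/c5.png',cv2.resize(np.hstack([a,b]),None,fx=1.8,fy=1.8,interpolation=cv2.INTER_CUBIC))
s=monitor.sense();print(s['tcp_pos'],s['ft_force'],s['clock'])
E
```

```text
[0.50650504 0.10500426 0.21807839] [-0.21661055 -0.30948107 -0.44760969] 17.25
```

View pics/c5.png

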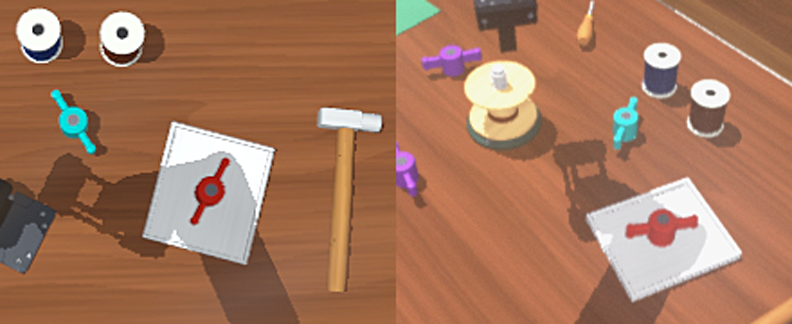

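The cap stands upright in the middle of the tray. The reel is on its stand, nothing else has moved and the robot is clear.

```bash
python3 -c "
from plant import env
print(env.job_done())"
```

```text
the job is handed in; nothing more can be done
None
```

I unscrewed the red cap by pushing its wing round a little over two turns, lifted it off and set it upright in the middle of the tray; the reel is still on its stand, the final pictures show nothing else moved, and the job was handed in at about 17 s.

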